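# Line up and close a bookbinder's press

## Robot

A 7-joint arm with a two-finger parallel gripper is mounted at the origin on the work surface. World frame = base frame: x ahead of the robot, y to its left, z up, the work surface at z = 0. Lengths are in m, angles in degrees, forces in N, time in s.
With the tool pointing down it reaches from about 0.35 to 0.9 m from the base axis. Payload 19.9 kg.
Tool frame: the origin (TCP) lies at the centre of the arm's flange, where the gripper is bolted on; the fingertips stand 173 mm ahead of it and the grasp point (between the pads) lies 155 mm ahead of it (env.hold_point_z is the distance from the TCP to the grasp point, in m); y points along the fingers, z is the direction in which the jaws open and shut, and the axes are right-handed (so a half turn about y gives the same grasp; the last joint's range is limited). The gripper opens to 85 mm and grips with 20 to 120 N. Pads are 22 mm wide; open, the fingers measure 114 mm over their backs; the gripper's body (76 mm by 85 mm) begins 54 mm behind the grasp point. The pads swing forward as they close: fully open they stand 13 mm farther back than shut.
Start: joints at [-74.112, 23.915, -0.59, 92.452, 0.269, 63.638, -3.037], TCP at [0.196, 0.594, 0.405] pointing down, gripper open.
Joint ranges: [-161.28, 161.28], [-22.2, 115.67], [-73.04, 71.86], [3.21, 147.25], [-68.34, 248.33], [10.77, 114.83], [-161.83, 161.83]. Speed limits (degrees/s): [108.29, 108.29, 136.94, 136.94, 172.46, 172.46, 172.46].

## Interface

Orientations are given as [roll, pitch, yaw] about the fixed x, y, z axes, in that order (R = Rz(yaw) Ry(pitch) Rx(roll)).
In Python, from plant import env, cams gives the robot as it stands.
- The arm moves only by the tool play_rows, never from a script. Its argument "motion" is text: rows parted by semicolons, each of 5 numbers parted by spaces: the shift along the tool's x, y, z in mm, then the turn about the tool's y in rad, then the closure, from 0 (fully open) to 1 (shut). A call has 1 to 12 rows; each row shifts and turns the commanded pose from where the row before left it, along the tool's axes as they then stand; what a row does not reach is not made up. A row lasts 1/10 s, in which the tool goes at most 50 mm and 8.59 degrees, less where a joint would pass 70% of its speed; a pose out of reach is approached as far as the arm can. A call is refused whole if a number of a shift passes 50 or a number of a turn 0.15, either way. A call with a gripper value outside its range is refused whole. The fingers move at their own pace and stop on an object; "newtons" is the grip in N (left out, the last holds). Time passes only in rows, so rows that do not move let the fingers close. It gives the time, the measured TCP pose, the force and the opening at its end, in the units of the state.
- env.get_state(): the state, without advancing time (a new reading comes with each control period).
- cams.capture(name): name is "scene" or "top" or "wrist"; returns a dict with "img" (400x640x3 uint8, red, green, blue), "mtx" (3x3 intrinsics, pixels), "rvec" (rotation vector, rad) and "tvec" (3), from world to camera coordinates, as OpenCV has them. Camera axes: x right, y down, z forward; pixel columns grow to the right and rows downward; lengths in m; the calibration is good to about 2 mm. A picture is of the moment at which its call begins. There is no depth.
- env.finish_job(): hands the job in, once; it reports no verdict.
The state is a dict: "clock": time; "joint_pos": joint angles; "joint_velocities": joint speeds; "effort": joint torques, N m; "tool_pos": TCP position; "ee_rot": TCP orientation; "ft_force": force on the tool from outside, world axes, zero at the start; "moment": the same for the moment, N m; "width": finger opening in m.
Only numpy, scipy, OpenCV 4.12 (cv2) and the standard library are available. Lean on these libraries where they do the work, as an engineer would, in place of code of your own. Each camera call takes 0.05 s, during which the arm holds its last target.

## Task

Help close the little wooden book press on the repair desk, whose top board lies a few millimetres askew on the bed. Push the red-handled drift pin fully home, collar down on the board, through the hole at the blue-taped end and into the bed, so that the board is drawn into line; then, leaving the drift pin in, fit the brass bolt fully home in the hole at the other end. Leave the black-handled punch in the rack, and the jar, the pair of books and the loupe where they are.

Things in the scene. Friction and masses are not known exactly. Their poses are not given: they have to be found in the camera images.
- board: Loose top board of the press, brown wood, 90 x 220 x 18 mm, 0.25 kg, flat on the bed. Origin: centre of its underside, 50 mm above the desk; y along its length to the blue-taped end, z up. Two through holes, 27 mm across, 80 mm either side of the origin along y. Starts shifted 5 to 8 mm against the bed, mostly along x, and turned up to 1 degree.
- board_hole_blue (a point): Mouth (centre, at the top face of the board, 68 mm above the desk) of the board's hole at the blue-taped end.
- board_hole_plain (a point): The same for the board's hole at the untaped end.
- bed_hole_blue (a point): Mouth (centre, at the bed's top, 50 mm above the desk, right under the board) of the blind hole at the bed's blue-taped end: 26 mm across, 42 mm deep. The bed is a fixed pale wood block, 90 x 220 x 50 mm; a blue book fixed in its middle stands out 30 mm on both long sides. Its holes are 80 mm either side of its middle. y towards the blue end.
- bed_hole_plain (a point): The same for the bed's hole at the untaped end.
- rack: Fixed brown wooden rack block, 80 x 240 x 70 mm, origin at the centre of its underside on the desk; y runs along the row of three upright through holes, 26 mm across, 75 mm apart, the middle one at the origin.
- drift: Drift pin, 0.2 kg: collar 38 mm across, 6 mm thick; above it a round red handle, 28 mm across, 50 mm tall (the grip); below it a 56 mm steel shank, 22 mm across, its last 32 mm tapering to a 6 mm nose that draws the board across as it enters (a few N). Origin: centre of the collar's underside; z up the handle. Starts upright in one of the rack's holes, any one, hung by its collar with 2 mm play.
- bolt: Press bolt, 0.22 kg: collar 38 mm across, 6 mm thick; above it a round brass knob, 28 mm across, 50 mm tall (the grip); below it a 56 mm plain brass shank, no thread, 22 mm across, its last 12 mm narrowing to 10 mm. Origin: centre of the collar's underside; z up the handle. Starts upright in one of the rack's holes, any one, hung by its collar with 2 mm play.
- punch: Bystander: punch: collar 38 mm across, 6 mm thick; above it a round black handle, 28 mm across, 50 mm tall (the grip); below it a 56 mm blunt dark shank, 20 mm across. Origin: centre of the collar's underside; z up the handle. Starts upright in one of the rack's holes, any one, hung by its collar with 2 mm play.
- jar: Bystander: closed amber glass jar of paste with a white cap, 64 mm across, 70 mm tall, standing beyond the press and rack; origin at the centre of its underside.
- books: Bystander: two small books lying one on the other, 100 x 150 x 44 mm together, beyond the press and rack; origin at the centre of the underside.
- loupe: Bystander: black hand magnifier lying flat, lens 72 mm across with a handle 75 mm long along its x, 16 mm tall, beyond the press and rack; origin at the centre of the underside of the lens frame.
Things that resemble listed ones, but are neither listed nor needed, are in the scene too. Of the things like the bolt, leave any that is green, orange or turquoise; of the rest the larger one is meant.

How it is judged (in metres and radians):
On the way, in this order (a step that is already met when the one before it is completed fails the run):
1. the drift pin is fully home through the blue-end hole of board and bed, and has drawn the holes there into line (distance between drift and board_hole_blue below 0.009 m and horizontal distance between drift and bed_hole_blue below 0.009 m and angle between drift's own z axis and vertical below 0.17 rad and horizontal distance between board_hole_blue and bed_hole_blue below 0.007 m), for 0.2 s.
2. the bolt is fully home in the other hole, the drift pin still in (all of step 1 and distance between bolt and board_hole_plain below 0.009 m and horizontal distance between bolt and bed_hole_plain below 0.009 m and angle between bolt's own z axis and vertical below 0.17 rad and horizontal distance between board_hole_plain and bed_hole_plain below 0.012 m), for 0.2 s.
At the end, for the whole second after the job is handed in: Drift pin in the blue-end hole, bolt in the other: each collar within 9 mm of its board hole's mouth and bed hole's axis, upright within 10 degrees; board flat within 3.4 degrees, its blue-end hole within 7 mm and the other within 12 mm of the bed's; all at rest (all of step 2 and angle between board's own z axis and vertical below 0.06 rad and linear speed of each of drift, bolt, board below 0.02 m/s); the robot touches nothing.
It fails at once if the black-handled punch is moved more than 25 mm (distance of punch from where it was at the start of the episode above 0.025 m).
It fails at once if the jar is moved more than 25 mm (distance of jar from where it was at the start of the episode above 0.025 m).
It fails at once if the pair of books is moved more than 25 mm (distance of books from where it was at the start of the episode above 0.025 m).
It fails at once if the loupe is moved more than 25 mm (distance of loupe from where it was at the start of the episode above 0.025 m).
It also fails if it takes over 61 s, if anything falls off the work surface, if the arm or the gripper's body presses on something with over 40 N, if the wrist force passes 120 N, or if a joint passes its speed limit or range.

## Working session

There is one attempt and no reset: what is moved stays moved. The work goes in short steps, Python scripts to look and compute and a tool call to move; the robot and the scene stay as the last step left them, time stands still between calls to the robot, and variables do not carry over. Pictures are saved under pics/ and viewed, and the job is handed in when it is done.

Besides the shell and the picture viewer there is one more tool, called after "Request:" as name(argument=value, ...) on one line, values as JSON. play_rows: Moves the arm, as the interface text tells. Its arguments: {"type":"object","properties":{"motion":{"type":"string"},"newtons":{"type":"number"}},"required":["motion"]}

```bash
ls; mkdir -p pics; python3 - <<'E'
from plant import env,cams
import cv2,pickle
print(env.get_state(), env.hold_point_z)
for n in ["scene","top","wrist"]:
    c=cams.capture(n); pickle.dump(c,open(f"pics/{n}0.pkl","wb"))
    cv2.imwrite(f"pics/{n}0.png",c["img"][:,:,::-1]); print(n,c["mtx"].tolist(),c["rvec"],c["tvec"])
E
```

```text
pics
{'clock': 0.0, 'joint_pos': array([-74.11023832,  23.95098679,  -0.58797094,  92.48682679,
         0.26999724,  63.63872309,  -3.03813482]), 'joint_velocities': array([ 0.11970268, -0.11757293, -0.09095213, -0.128691  , -0.07074767,
       -0.04449268,  0.11485747]), 'effort': array([-8.06955231e-04, -8.64454865e+01,  6.78659566e-01, -4.34910572e+01,
        1.91460393e-02,  7.32577639e-03,  7.39626830e-05]), 'tool_pos': array([0.19588257, 0.59336447, 0.40401866]), 'ee_rot': array([-9.00749015e+01, -7.05661338e-03, -1.82703435e+01]), 'ft_force': array([-0.90468278, -0.22309743, -0.04027476]), 'moment': array([ 0.02522705, -0.05379627, -0.04550801]), 'width': 0.08504944336468213} 0.1547
scene [[467.2353009040835, 0.0, 322.8771684462764], [0.0, 467.2353009040835, 194.6771713470033], [0.0, 0.0, 1.0]] [ 0.6665925   2.70630745 -1.05139351] [ 0.55769609 -0.16406643  1.17526806]
top [[424.9167879885393, 0.0, 322.26261799988725], [0.0, 424.9167879885393, 201.24975231265677], [0.0, 0.0, 1.0]] [ 2.16355136 -2.16646992  0.14970701] [-0.01339171  0.63597624  0.82287913]
wrist [[289.3308325450971, 0.0, 323.5528213319824], [0.0, 289.3308325450971, 198.80401625451066], [0.0, 0.0, 1.0]] [-2.34014846 -1.69086223 -0.25296054] [-0.62451896 -0.03797409  0.37898861]
```

View pics/top0.png

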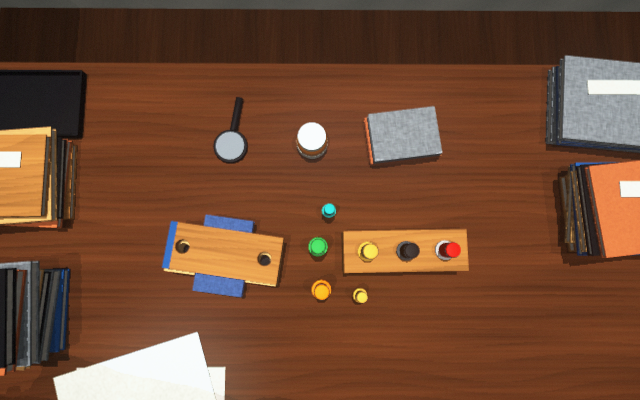

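View pics/scene0.png

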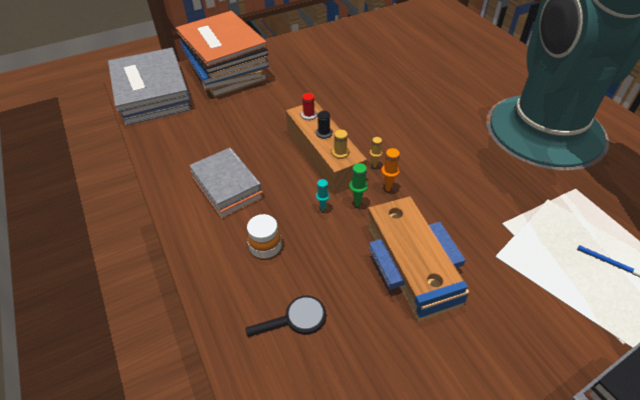

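View pics/wrist0.png

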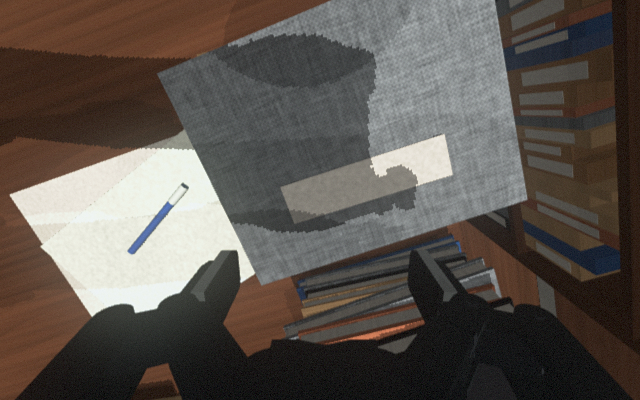

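```bash
cat > h.py <<'E'
import numpy as np,cv2,pickle
def load(n): return pickle.load(open(f"pics/{n}.pkl","rb"))
def ray(c,uv):
    R=cv2.Rodrigues(np.array(c["rvec"]))[0]; t=np.array(c["tvec"]).ravel()
    d=R.T@np.linalg.inv(c["mtx"])@np.array([uv[0],uv[1],1.]); return -R.T@t,d
def plane(c,uv,z):
    o,d=ray(c,uv); return o+d*(z-o[2])/d[2]
def proj(c,P):
    return cv2.projectPoints(np.atleast_2d(np.array(P,float)),np.array(c["rvec"]),np.array(c["tvec"]),c["mtx"],None)[0].reshape(-1,2)
def tri(c1,u1,c2,u2):
    o1,d1=ray(c1,u1);o2,d2=ray(c2,u2)
    A=np.c_[d1,-d2];s=np.linalg.lstsq(A,o2-o1,rcond=None)[0]
    p,q=o1+d1*s[0],o2+d2*s[1]; return (p+q)/2,np.linalg.norm(p-q)
def grab(n,tag):
    from plant import cams
    c=cams.capture(n); pickle.dump(c,open(f"pics/{n}{tag}.pkl","wb")); cv2.imwrite(f"pics/{n}{tag}.png",c["img"][:,:,::-1]); return c
def crop(c,x0,y0,x1,y1,k,name):
    cv2.imwrite(name,cv2.resize(c["img"][y0:y1,x0:x1,::-1],None,fx=k,fy=k,interpolation=cv2.INTER_CUBIC))
E
python3 - <<'E'
from h import *
t=load("top0");s=load("scene0")
crop(t,155,205,295,305,5,"pics/t_bed.png"); crop(t,300,195,475,310,4,"pics/t_rack.png"); crop(s,360,185,480,325,4,"pics/s_bed.png"); crop(s,275,85,415,215,4,"pics/s_rack.png")
print(ray(t,(320,200)),ray(s,(320,200)))
for n,uv,z in [("red",(453,250),.126),("black",(408,250),.126),("yel",(369,251),.126),("smallyel",(361,296),.06),("green",(318,246),.1),("or",(321,290),.1),("holeB",(182,247),.068),("holeP",(265,260),.068)]:
    print(n,plane(t,uv,z).round(4))
E
```

```text
(array([ 0.53026057, -0.0011116 ,  0.89476124]), array([ 0.12553203, -0.00991544, -0.99205867])) (array([0.9090945 , 0.55612374, 0.76385294]), array([-0.29465069, -0.59621842, -0.74690848]))
red [ 0.5364 -0.2489  0.126 ]
black [ 0.5366 -0.1673  0.126 ]
yel [ 0.535  -0.0969  0.126 ]
smallyel [ 0.4492 -0.0883  0.06  ]
green [ 0.5446 -0.0052  0.1   ]
or [ 0.4641 -0.0106  0.1   ]
holeB [0.5438 0.2565 0.068 ]
holeP [0.5186 0.0966 0.068 ]
```

View pics/t_bed.png

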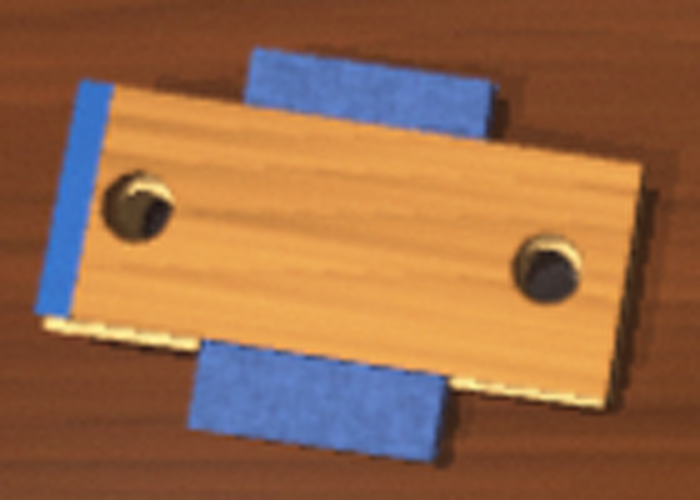

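View pics/t_rack.png

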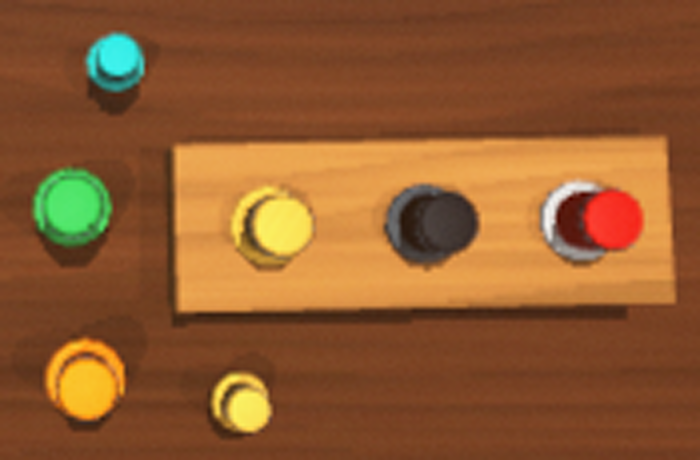

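View pics/s_bed.png

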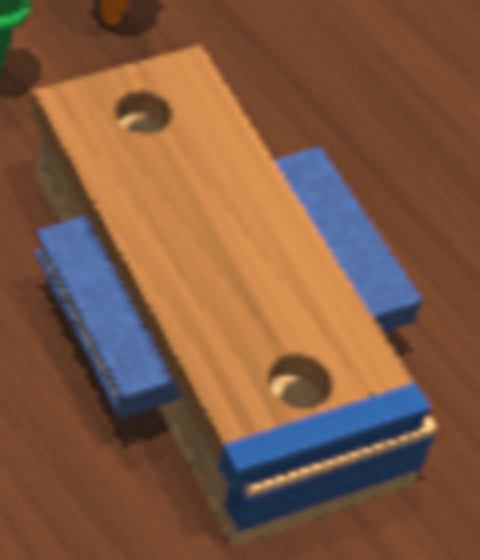

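View pics/s_rack.png

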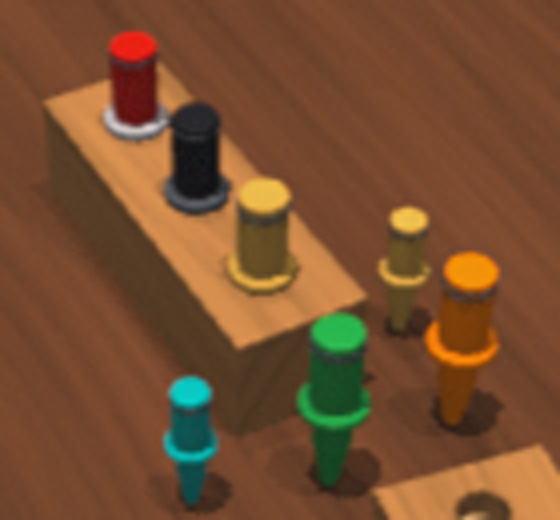

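```bash
cat >> h.py <<'E'
def up(c,x0,y0,x1,y1,k=8):
    return cv2.resize(c["img"][y0:y1,x0:x1],None,fx=k,fy=k,interpolation=cv2.INTER_CUBIC)
def blobs(m,x0,y0,k,amin):
    cs=cv2.findContours(m.astype(np.uint8),cv2.RETR_LIST,cv2.CHAIN_APPROX_NONE)[0]
    return [(c[:,0,:]+.5)/k-.5+[x0,y0] for c in cs if cv2.contourArea(c)>amin*k*k]
E
python3 - <<'E'
from h import *
t=load("top0");s=load("scene0")
k=8;x0,y0=155,205
im=up(t,x0,y0,295,305); hsv=cv2.cvtColor(im,cv2.COLOR_RGB2HSV)
wood=(hsv[...,0]<25)&(hsv[...,2]>150)&(hsv[...,1]>100)
pale=(hsv[...,0]>15)&(hsv[...,0]<35)&(hsv[...,2]>190)&(hsv[...,1]<140)
cv2.imwrite("pics/m.png",np.hstack([cv2.resize(m.astype(np.uint8)*255,(400,286)) for m in (wood,pale)]))
for c in blobs(wood,x0,y0,k,20):
    e=cv2.fitEllipse(c.astype(np.float32)); print("wood",len(c),cv2.minAreaRect(c.astype(np.float32)),[list(np.round(v,1)) for v in e[:2]])
    if len(c)<1500: 
        P=np.array([plane(t,p,.068) for p in c]);print("  hole",cv2.minEnclosingCircle(P[:,:2].astype(np.float32)))
    else:
        P=np.array([plane(t,p,.068) for p in c])[:,:2]; print("  board",cv2.minAreaRect((P*1000).astype(np.float32)))
for c in blobs(pale,x0,y0,k,3):
    print("pale",c.min(0),c.max(0),len(c))
for nm,c,bx in (("top",t,(300,195,475,310)),("scene",s,(275,85,415,215))):
    im=up(c,*bx); hsv=cv2.cvtColor(im,cv2.COLOR_RGB2HSV);H,S,V=[hsv[...,i] for i in range(3)]
    for col,m in (("red",((H<5)|(H>175))&(S>200)&(V>200)),("yel",(H>19)&(H<30)&(S>120)&(V>195))):
        for b in blobs(m,bx[0],bx[1],k,12):
            e=cv2.fitEllipse(b.astype(np.float32)); print(nm,col,np.round(e[0],2),np.round(e[1],1),plane(c,e[0],.126).round(4))
E
```

```text
wood 336 ((263.1357116699219, 259.5011901855469), (14.34522819519043, 11.547327041625977), 38.33333969116211) [[np.float64(263.2), np.float64(259.3)], [np.float64(11.6), np.float64(14.5)]]
  hole ((0.5215705633163452, 0.09888093918561935), 0.014104517176747322)
wood 370 ((181.30421447753906, 246.49998474121094), (14.0970458984375, 12.879892349243164), 49.6668586730957) [[np.float64(181.5), np.float64(246.5)], [np.float64(13.0), np.float64(14.4)]]
  hole ((0.5461903810501099, 0.2567134499549866), 0.014333518221974373)
wood 2624 ((222.90672302246094, 253.96710205078125), (114.17271423339844, 51.52946090698242), 8.617945671081543) [[np.float64(223.9), np.float64(253.8)], [np.float64(55.6), np.float64(141.8)]]
  board ((530.4676513671875, 176.71376037597656), (217.93235778808594, 98.05028533935547), 81.311767578125)
pale [244.6875 279.8125] [275.0625 285.6875] 495
pale [163.4375 268.0625] [194.1875 274.3125] 513
pale [262.1875 252.6875] [270.5625 258.5625] 166
pale [180.3125 240.5625] [188.8125 244.5625] 152
top red [452.91 249.39] [13.7 14.3] [ 0.5375 -0.2487  0.126 ]
top yel [360.36 295.42] [12.2 14.3] [ 0.4566 -0.0802  0.126 ]
top yel [321.2  291.67] [12.8 13. ] [ 0.4634 -0.0107  0.126 ]
top yel [316.9  286.94] [ 7.5 13.4] [ 0.4717 -0.003   0.126 ]
top yel [367.97 250.26] [15.8 19.6] [ 0.5363 -0.095   0.126 ]
scene red [307.76  95.91] [ 6.5 10.8] [ 0.5364 -0.2497  0.126 ]
scene yel [376.74 139.45] [4.6 7.3] [ 0.4773 -0.047   0.126 ]
scene yel [340.4  133.16] [ 6.7 11.1] [ 0.5339 -0.0998  0.126 ]
```

View pics/m.png

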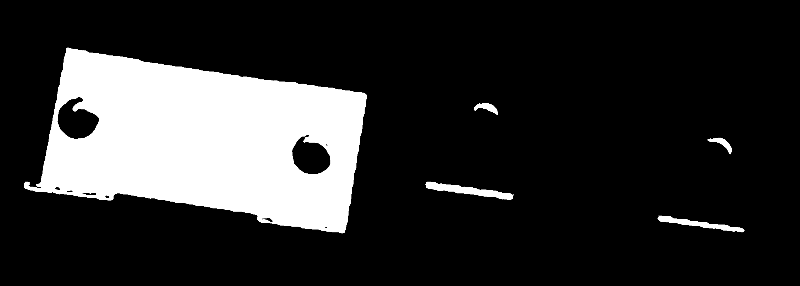

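```bash
python3 - <<'E'
from h import *
t=load("top0");s=load("scene0")
k=8;x0,y0=155,205
im=up(t,x0,y0,295,305); hsv=cv2.cvtColor(im,cv2.COLOR_RGB2HSV)
pale=(hsv[...,0]>15)&(hsv[...,0]<35)&(hsv[...,2]>170)&(hsv[...,1]<170)
E=[]
for u in list(range(165,193,2))+list(range(247,274,2)):
    col=pale[:, int((u-x0+.5)*k)]; v=np.where(col)[0]; v=v[v>60*k]
    if len(v): E.append(plane(t,(u,(v.max()+1)/k-.5+y0),.05)[:2])
E=np.array(E,np.float32); l=cv2.fitLine(E,cv2.DIST_HUBER,0,.001,.001).ravel(); print("bed near edge",l)
d=l[:2]*np.sign(l[1]); n=np.array([d[1],-d[0]]); print("dir y",d,"yaw",np.degrees(np.arctan2(-d[0],d[1])), (E-l[2:])@n*1000)
# pale strip ends along d (corners)
b=blobs(pale,x0,y0,k,3)
for c in b:
    if c[:,1].max()>265:
        P=np.array([plane(t,p,.05) for p in c])[:,:2]; print("strip along", ((P-l[2:])@d).min(),((P-l[2:])@d).max())
print("center axis pt",l[2:]+n*.045)
# book corner points top: 
B=(hsv[...,0]>105)&(hsv[...,0]<125)&(hsv[...,1]>110)&(hsv[...,2]>80)
for c in blobs(B,x0,y0,k,60): print("blue",np.round(cv2.boxPoints(cv2.minAreaRect(c.astype(np.float32))),1).tolist())
# holes: wood-dark boundary in both views
for nm,uv in (("B",(182.5,246.2)),("P",(264.3,258.5))): print(nm,plane(t,uv,.068))
# scene crop hole centres
for nm,uv in (("B",(360+300/4,185+381/4)),("P",(360+143/4,185+113/4))): print("scene",nm,plane(s,uv,.068))
E
```

```text
bed near edge [0.1398908  0.99016696 0.48748738 0.21877591]
dir y [0.1398908  0.99016696] yaw -8.041526 [-0.03616828 -0.45297515 -0.15785655  0.13726562  0.4323997  -0.2217518
  0.07334876  0.13115428 -0.04836376  0.00945073  0.06723125  0.36236486
 -0.0544564   0.00336033 -0.03930847  0.01845305  0.31347853 -0.34040773
 -0.04541595  0.01235399  0.5446207  -0.10929443 -0.05152076  0.24347194
  0.06405637 -0.1153741  -0.05759485  0.47460198]
strip along 0.0316543456008867 0.039818188323509085
strip along -0.033561012586803905 -0.024566380374089345
strip along -0.14178634665995782 0.07952147562621151
center axis pt [0.5320449  0.21248083]
blue [[192.5, 289.79998779296875], [195.10000610351562, 272.70001220703125], [243.60000610351562, 280.1000061035156], [241.0, 297.20001220703125]]
blue [[161.39999389648438, 267.0], [170.5, 220.39999389648438], [177.0, 221.6999969482422], [167.8000030517578, 268.20001220703125]]
blue [[203.8000030517578, 224.8000030517578], [205.3000030517578, 214.3000030517578], [253.10000610351562, 221.1999969482422], [251.60000610351562, 231.8000030517578]]
B [0.54528705 0.25559445 0.068     ]
P [0.52142411 0.09801824 0.068     ]
scene B [0.54426453 0.25799651 0.068     ]
scene P [0.52048298 0.10017614 0.068     ]
```

```bash
python3 - <<'E'
from h import *
from scipy.optimize import least_squares
t=load("top0")
k=8;x0,y0=155,205
im=up(t,x0,y0,295,305); hsv=cv2.cvtColor(im,cv2.COLOR_RGB2HSV)
pale=(hsv[...,0]>15)&(hsv[...,0]<35)&(hsv[...,2]>165)&(hsv[...,1]<165)
for nm,ctr,est in (("B",(182.5,246.2),(.5389,.2609)),("P",(264.3,258.5),(.5165,.1025))):
    I=[];O=[]
    for a in np.radians(np.arange(-120,0,5)):
        r=np.arange(1,9,.1); pts=np.array(ctr)+np.c_[np.cos(a)*r,np.sin(a)*r]
        q=np.round((pts-[x0,y0]+.5)*k-.5).astype(int); v=pale[q[:,1],q[:,0]]
        w=np.where(v)[0]
        if len(w)>10: I.append(plane(t,pts[w[0]],.05)[:2]);O.append(plane(t,pts[w[-1]],.068)[:2])
    I=np.array(I);O=np.array(O)
    for n,P,r in (("bed",I,.013),("board",O,.0135)):
        f=least_squares(lambda p:np.hypot(*(P-p).T)-r,est,loss="soft_l1",f_scale=.0005)
        print(nm,n,len(P),f.x.round(4),(f.fun*1000).round(1))
E
```

```text
B bed 23 [0.5395 0.2602] [-0.5 -0.4 -0.4  0.   0.5  0.6  0.6  0.1  0.2  0.3  0.3  0.2 -0.  -0.1
 -0.5 -0.6 -0.3 -0.3 -0.3 -0.2  0.1  0.2  0.7]
B board 23 [0.5431 0.2534] [-1.3 -1.  -0.7 -0.4 -0.2  0.1  0.1 -0.1  0.2  1.9  1.6  0.8 -0.2  0.3
  0.6  0.8  0.   0.1 -0.1 -0.8 -0.5 -0.9 -1.3]
P bed 23 [0.5167 0.1019] [ 0.4  0.  -0.2 -0.  -0.1 -0.2 -0.1 -0.1 -0.   0.2  0.1 -0.1  0.1 -0.
  0.1 -0.   0.2  0.   0.   0.  -0.   0.1 -0.2]
P board 23 [0.5423 0.0876] [ 5.1  4.1  3.1  2.2  1.4  0.4 -0.3 -1.9 -2.5 -2.5 -2.7 -3.4 -3.2 -2.8
 -1.7 -1.3 -0.5  0.6  1.7  2.9  4.1  5.3  6.5]
```

Request:
play_rows(motion="0 0 0 0.15 0; 0 0 0 0.15 0; 0 0 0 0.15 0; 0 0 0 0.15 0; 0 0 0 0.15 0; 0 0 0 0.15 0; 0 0 0 0.15 0; 0 0 0 0.15 0; 0 0 0 0.051 0; 0 0 0 0 0")

```text
clock: 1.15
tool_pos: [0.1957, 0.5935, 0.4044]
ee_rot: [-90.0, -0.0, -90.0]
ft_force: [0.1, 0.7, 0.2]
width: 0.0855
```

Request:
play_rows(motion="40 0 10 0 0;40 0 15 0 0;40 0 17 0 0;40 0 17 0 0;40 0 17 0 0;40 0 17 0 0;40 0 17 0 0;40 0 17 0 0;40 0 17 0 0;40 0 17 0 0;40 0 17 0 0;0 0 0 0 0")

```text
clock: 2.35
tool_pos: [0.3757, 0.1494, 0.405]
ee_rot: [-90.0, 0.0, -90.2]
ft_force: [-0.6, 1.0, -0.1]
width: 0.0854
```

Request:
play_rows(motion="40 0 16 0 0;40 0 16 0 0;40 0 16 0 0;40 0 16 0 0;40 0 16 0 0;40 0 16 0 0;40 0 16 0 0;40 0 16 0 0;40 0 16 0 0;38 10 17 0 0;0 20 0 0 0;0 10 0 0 0")

```text
clock: 3.55
tool_pos: [0.5354, -0.2448, 0.3628]
ee_rot: [-90.1, 0.0, -89.9]
ft_force: [-0.1, 0.1, 0.0]
width: 0.0851
```

```bash
python3 - <<'E'
from h import *
from plant import env
grab("wrist","1");grab("scene","1");s=env.get_state();print(s["tool_pos"],s["ee_rot"],s["joint_pos"])
E
```

```text
[ 0.53552178 -0.24329443  0.3633826 ] [-9.01400064e+01  5.65809701e-02 -8.98510875e+01] [-12.52026421  28.75881703  45.39453554 101.34172339 -23.30145186
  59.89988855  41.50296669]
```

View pics/wrist1.png

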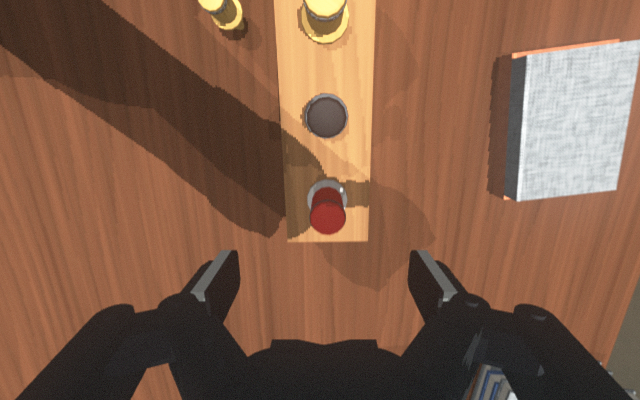

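```bash
python3 - <<'E'
from h import *
w=load("wrist1"); crop(w,270,80,390,250,4,"pics/w1c.png")
for nm,uv,z in (("redtop",(329,217),.126),("collar",(327.5,199),.076),("black",(326,117),.126),("blackcollar",(326,116),.076)): print(nm,plane(w,uv,z))
print(ray(w,(320,200))[0])
print(proj(w,[[.5354,-.2445,.100],[.537,-.249,.126]]))
E
```

```text
redtop [ 0.53931693 -0.24699611  0.126     ]
collar [ 0.53873421 -0.24822929  0.076     ]
black [ 0.53684715 -0.17422023  0.126     ]
blackcollar [ 0.53714661 -0.17460512  0.076     ]
[ 0.53561033 -0.16929892  0.33096378]
[[323.85922456 203.20801118]
 [325.92839873 219.47333653]]
```

View pics/w1c.png

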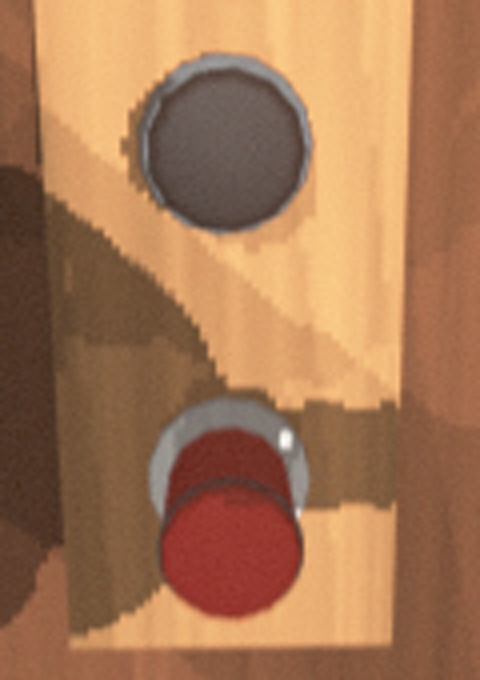

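Request:
play_rows(motion="3 20 2 0 0;0 25 0 0 0;0 25 0 0 0;0 20 0 0 0;0 10 0 0 0;0 5 0 0 0;0 0 0 0 0.5;0 0 0 0 1;0 0 0 0 1;0 0 0 0 1;0 0 0 0 1;0 0 0 0 1", newtons=60)

```text
clock: 4.85
tool_pos: [0.5378, -0.2473, 0.2605]
ee_rot: [-90.0, -0.0, -89.9]
ft_force: [-2.4, 1.8, 8.4]
width: 0.0266
```

Request:
play_rows(motion="0 -2 0 0 1;0 -10 0 0 1;0 -20 0 0 1;0 -30 0 0 1;0 -30 0 0 1;0 0 0 0 1")

```text
clock: 5.45
tool_pos: [0.5382, -0.2479, 0.3559]
ee_rot: [-89.7, -0.1, -90.0]
ft_force: [-0.1, -0.5, -2.7]
width: 0.0265
```

Request:
play_rows(motion="0 -40 0 0 1;0 -20 0 0 1;-40 0 0 0 1;-45 0 0 0 1;-45 0 0 0 1;-45 0 0 0 1;-45 0 0 0 1;-45 0 0 0 1;-45 0 0 0 1;-45 0 0 0 1;-45 0 0 0 1;-45 0 0 0 1")

```text
clock: 6.65
tool_pos: [0.5368, 0.1996, 0.4117]
ee_rot: [-90.0, 0.0, -89.9]
ft_force: [0.3, 0.3, -2.0]
width: 0.0268
```

Request:
play_rows(motion="-40 0 0 0 1;-15 0 0 0 1;-10 0 0 0 1;0 0 0 0 1;0 0 0 0 1")

```text
clock: 7.15
tool_pos: [0.5375, 0.2613, 0.4118]
ee_rot: [-90.0, -0.0, -90.0]
ft_force: [-0.3, -0.5, -1.4]
width: 0.0268
```

```bash
python3 - <<'E'
from h import *
from plant import env
s=env.get_state();print(s["tool_pos"],s["ee_rot"],s["ft_force"])
w=grab("wrist","2");t=grab("top","2");c=grab("scene","2")
crop(t,120,180,320,320,4,"pics/t2c.png");crop(c,340,100,520,260,4,"pics/s2c.png")
E
```

```text
[0.53748549 0.26127341 0.41176594] [-8.99976275e+01 -2.91923737e-02 -9.00443285e+01] [-0.34924256 -0.45782637 -1.37694683]
```

View pics/wrist2.png

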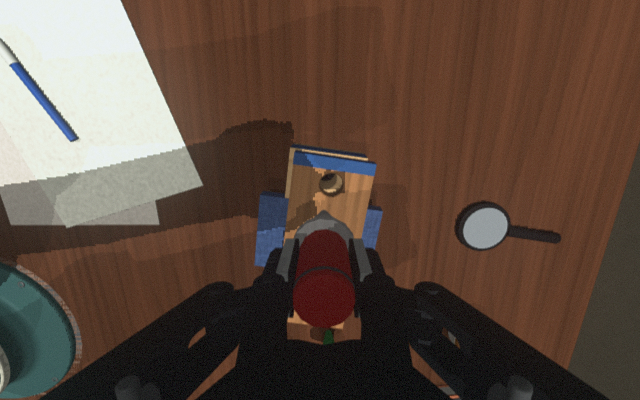

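View pics/scene2.png

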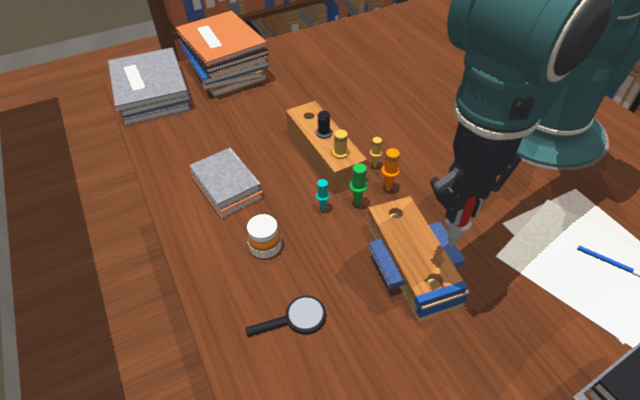

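View pics/top2.png

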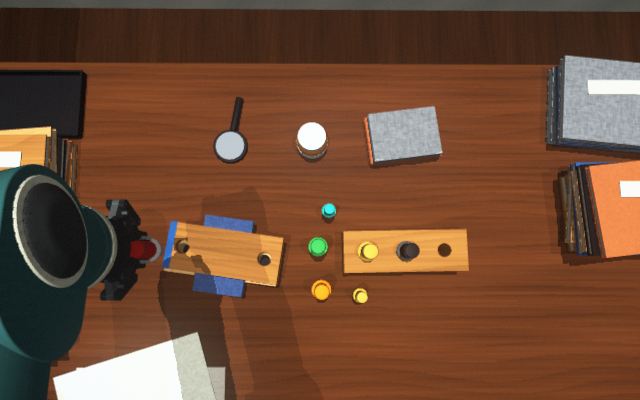

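```bash
python3 - <<'E'
from h import *
w=load("wrist2");crop(w,270,135,400,260,6,"pics/w2c.png")
print(proj(w,[[.5393,.2605,.05],[.5448,.2568,.068],[.5375,.2613,.11],[.5375,.2613,.165],[.5375,.2613,.222]]))
c=load("scene2");print(proj(c,[[.5375,.2613,.110],[.5375,.2613,.166]]));crop(c,425,170,500,260,6,"pics/s2c.png")
t=load("top2");print(proj(t,[[.5375,.2613,.110],[.5375,.2613,.17]]))
E
```

```text
[[324.81664843 177.62186143]
 [329.83947168 184.52340479]
 [323.23315599 190.81257284]
 [323.17930614 209.64953723]
 [323.08899983 241.23916829]]
[[443.7882615  266.48176604]
 [450.2766749  246.47885925]]
[[172.03350479 250.08941839]
 [160.07926694 249.78456849]]
```

View pics/w2c.png

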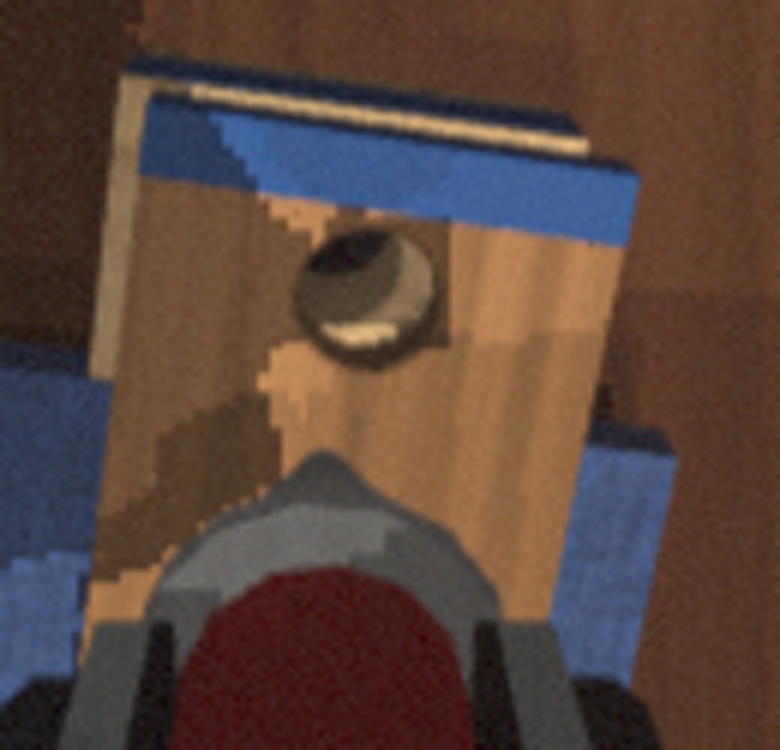

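View pics/s2c.png

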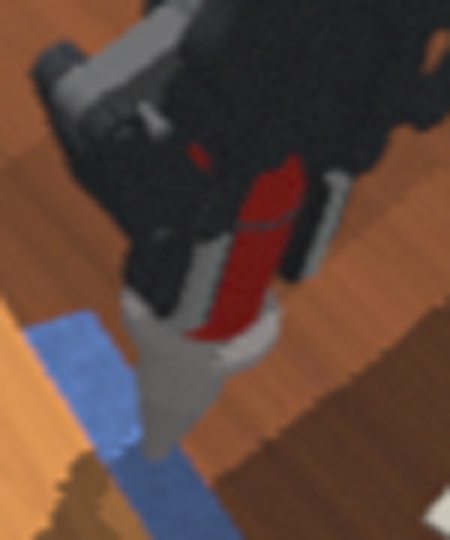

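```bash
python3 - <<'E'
from h import *
from scipy.optimize import least_squares
w=load("wrist2");
P=np.array([plane(w,(270+(u+.5)/6-.5,135+(v+.5)/6-.5),.05)[:2] for u,v in [(385,240),(400,265),(398,290),(385,310),(360,322),(325,322)]])
f=least_squares(lambda p:np.hypot(*(P-p).T)-.013,[.539,.26]);print(f.x,f.fun*1000)
print(plane(w,(331.2,184.5),.068))
# bed near edge left strip: left edge points
L=np.array([plane(w,(270+u/6,135+v/6),.05)[:2] for u,v in [(122,80),(90,375)]]);d=L[0]-L[1];d/=np.linalg.norm(d);print(d,L)
n=np.array([d[1],-d[0]]);print("corner->holeB",L[0]+n*.045-d*.03)
E
```

```text
[0.53950843 0.25922077] [-1.70715533  0.14899012  0.79295394  0.77531095 -0.22845408 -1.35028636]
[0.54631174 0.25682418 0.068     ]
[0.14337599 0.98966829] [[0.50027163 0.29451087]
 [0.49184356 0.23633518]]
corner->holeB [0.54050543 0.2583689 ]
```

Request:
play_rows(motion="2 30 2 0 1;0 30 0 0 1;0 25 0 0 1;0 10 0 0 1;0 8 0 0 1;0 6 0 0 1;0 0 0 0 1;0 0 0 0 1", newtons=80)

```text
clock: 8.1
tool_pos: [0.5394, 0.2608, 0.3034]
ee_rot: [-90.0, 0.0, -89.9]
ft_force: [0.0, 1.0, -2.2]
width: 0.0265
```

```bash
python3 - <<'E'
from h import *
from plant import env
s=env.get_state();print(s["tool_pos"],s["ee_rot"],s["ft_force"])
w=grab("wrist","3");c=grab("scene","3")
crop(w,260,110,410,250,5,"pics/w3c.png");crop(c,400,210,490,320,6,"pics/s3c.png")
E
```

```text
[0.53942851 0.26084894 0.3034115 ] [-8.99554529e+01  2.43894374e-02 -8.99456210e+01] [ 1.92836290e-03  1.03459398e+00 -2.23725678e+00]
```

View pics/w3c.png

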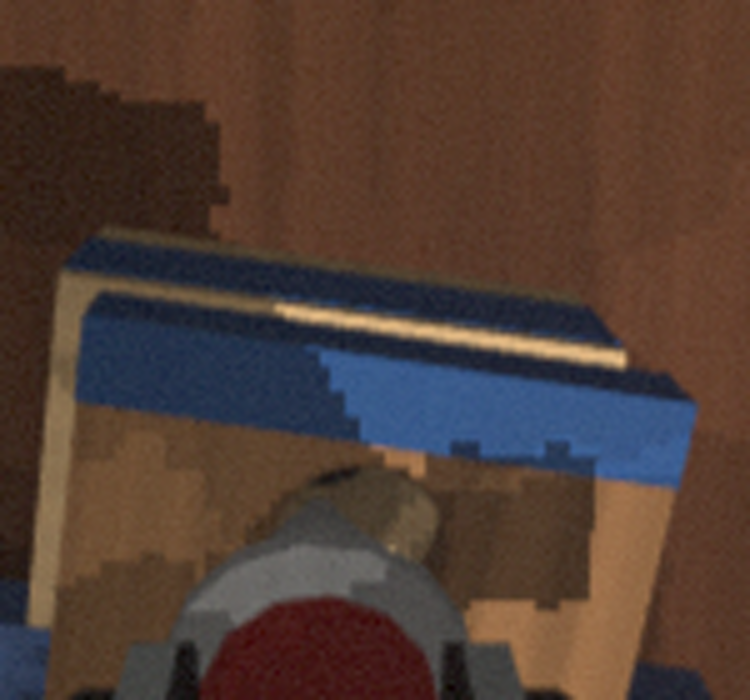

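View pics/s3c.png

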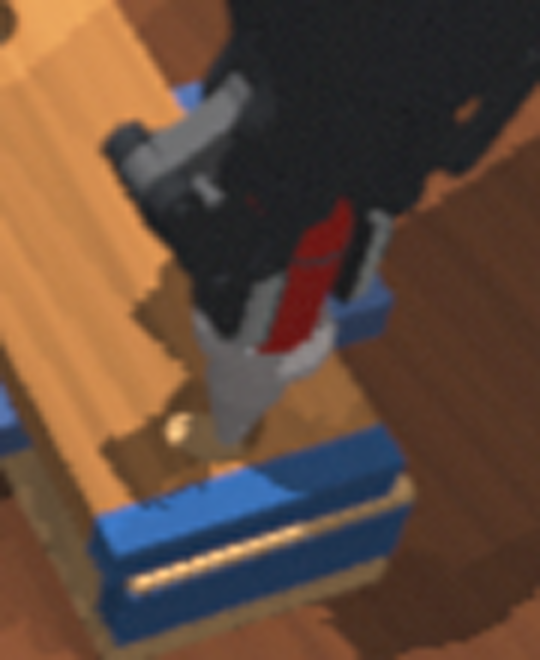

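Request:
play_rows(motion="0 5 0 0 1;0 5 0 0 1;0 5 0 0 1;0 0 0 0 1")

```text
clock: 8.6
tool_pos: [0.539, 0.2608, 0.2868]
ee_rot: [-90.1, -0.0, -89.9]
ft_force: [-0.3, -0.9, -2.5]
width: 0.0263
```

Request:
play_rows(motion="0 4 0 0 1;0 4 0 0 1;0 0 0 0 1")

```text
clock: 8.9
tool_pos: [0.5391, 0.2608, 0.2791]
ee_rot: [-90.0, -0.0, -89.9]
ft_force: [1.3, -0.3, -1.8]
width: 0.0261
```

Request:
play_rows(motion="0 4 0 0 1;0 4 0 0 1;0 0 0 0 1")

```text
clock: 9.2
tool_pos: [0.539, 0.2608, 0.271]
ee_rot: [-90.0, -0.0, -89.9]
ft_force: [-0.1, 0.6, -1.4]
width: 0.0262
```

Request:
play_rows(motion="0 4 0 0 1;0 4 0 0 1;0 0 0 0 1")

```text
clock: 9.5
tool_pos: [0.539, 0.2608, 0.2631]
ee_rot: [-90.0, -0.0, -89.9]
ft_force: [-0.6, 0.5, -1.0]
width: 0.0266
```

Request:
play_rows(motion="0 3 0 0 1;0 2 0 0 1;0 0 0 0 1")

```text
clock: 9.8
tool_pos: [0.5392, 0.2608, 0.2587]
ee_rot: [-90.0, 0.0, -89.9]
ft_force: [-0.5, -0.1, -1.8]
width: 0.0263
```

Request:
play_rows(motion="0 2 0 0 1;0 0 0 0 1")

```text
clock: 10.0
tool_pos: [0.5395, 0.2607, 0.2584]
ee_rot: [-90.0, 0.1, -90.0]
ft_force: [-14.0, -4.4, 32.9]
width: 0.0262
```

```bash
python3 - <<'E'
from h import *
from plant import env
s=env.get_state();print(s["tool_pos"],s["ee_rot"],s["ft_force"])
c=grab("scene","4");crop(c,360,185,490,320,5,"pics/s4c.png")
E
```

```text
[0.53945155 0.2606722  0.25839643] [-9.00041954e+01  7.33029086e-02 -8.99544819e+01] [-13.95624348  -4.38194661  32.92345784]
```

View pics/s4c.png

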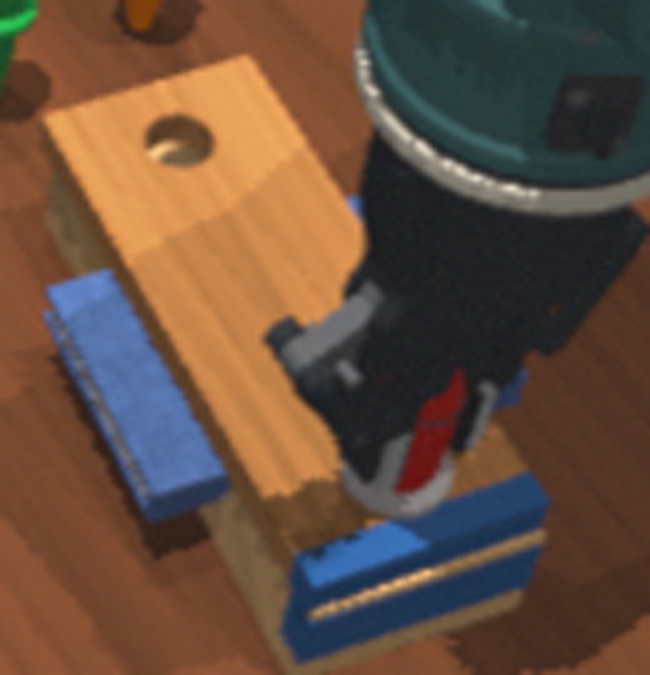

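Request:
play_rows(motion="0 -1 0 0 1;0 0 0 0 0.5;0 0 0 0 0;0 0 0 0 0;0 0 0 0 0;0 -20 0 0 0;0 -40 0 0 0;0 -45 0 0 0;0 -45 0 0 0")

```text
clock: 10.95
tool_pos: [0.539, 0.2606, 0.4092]
ee_rot: [-90.0, -0.0, -90.0]
ft_force: [0.3, 1.1, 0.3]
width: 0.0851
```

Request:
play_rows(motion="45 0 0 0 0;45 0 0 0 0;45 0 0 0 0;45 0 0 0 0;45 0 0 0 0;45 0 0 0 0;45 0 0 0 0;40 0 -2 0 0;0 0 0 0 0")

```text
clock: 11.85
tool_pos: [0.5365, -0.0997, 0.4082]
ee_rot: [-90.0, -0.1, -90.4]
ft_force: [-0.6, 1.2, 0.2]
width: 0.0853
```

```bash
python3 - <<'E'
from h import *
from plant import env
s=env.get_state();print(s["tool_pos"],s["ee_rot"],s["ft_force"])
c=grab("scene","5");t=grab("top","5");w=grab("wrist","5");crop(c,360,165,490,320,4,"pics/s5c.png");crop(t,155,205,295,305,5,"pics/t5c.png")
E
```

```text
[ 0.53645922 -0.09972367  0.40817287] [-89.96259067  -0.09539018 -90.36257579] [-0.55393601  1.22840321  0.17982682]
```

View pics/s5c.png

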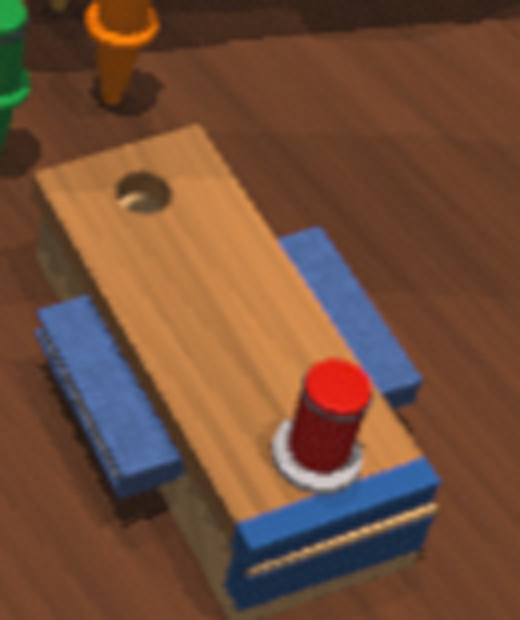

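View pics/t5c.png

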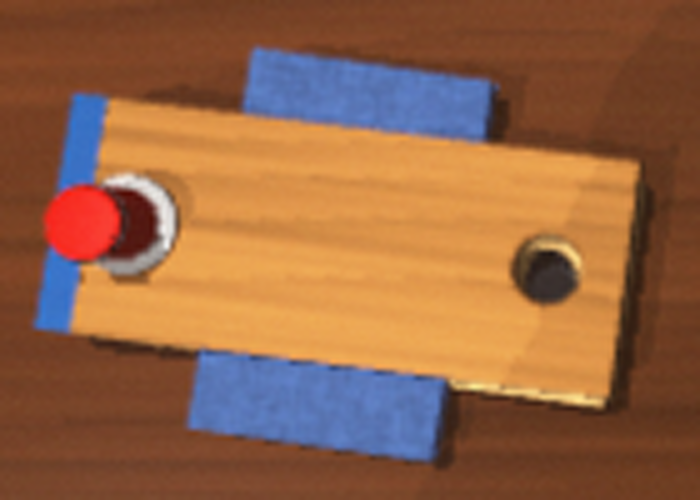

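View pics/wrist5.png

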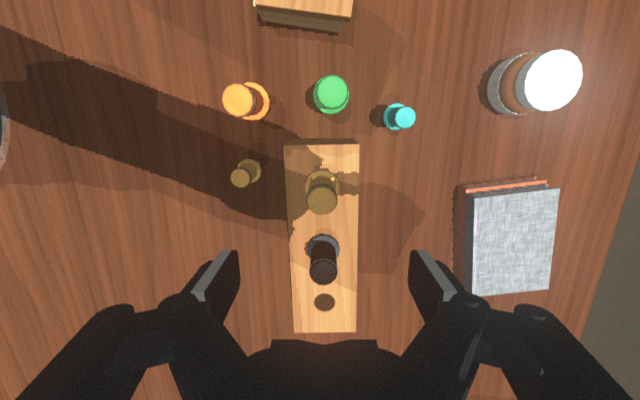

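```bash
python3 - <<'E'
from h import *
w=load("wrist5");t=load("top5")
crop(w,280,140,370,320,4,"pics/w5c.png")
print(plane(w,(322,198),.126),plane(w,(322,187),.076),plane(w,(324,302),.07),"red drift exp .538,-.248")
# drift in top: collar & handle top
print(plane(t,(155+82/5,205+222/5),.124),"scene",plane(load("scene5"),(360+337/4,165+387/4),.124))
print("holeP top",plane(t,(155+548/5,205+270/5),.068),"scene",plane(load("scene5"),(360+143/4,165+193/4),.068))
E
```

```text
[ 0.53629724 -0.09597782  0.126     ] [ 0.53603995 -0.09895903  0.076     ] [ 0.53798172 -0.24833746  0.07      ] red drift exp .538,-.248
[0.53860157 0.25779891 0.124     ] scene [0.53915472 0.26057091 0.124     ]
holeP top [0.52046901 0.09742826 0.068     ] scene [0.52048298 0.10017614 0.068     ]
```

View pics/w5c.png

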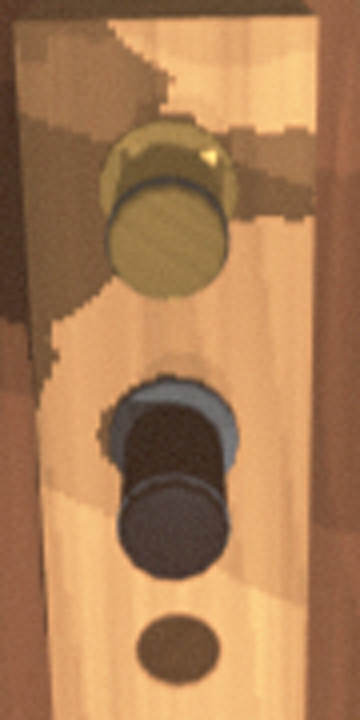

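Request:
play_rows(motion="-1.5 40 0 0 0;0 40 0 0 0;0 35 0 0 0;0 20 0 0 0;0 10 0 0 0;0 5 0 0 0;0 0 0 0 0.5;0 0 0 0 1;0 0 0 0 1;0 0 0 0 1;0 0 0 0 1", newtons=80)

```text
clock: 13.1
tool_pos: [0.5376, -0.0927, 0.2585]
ee_rot: [-90.0, 0.0, -89.9]
ft_force: [-4.4, 1.9, 11.6]
width: 0.0267
```

Request:
play_rows(motion="0 -2 0 0 1;0 -10 0 0 1;0 -25 0 0 1;0 -40 0 0 1;0 -40 0 0 1;0 -38 0 0 1;-40 0 -2 0 1;-40 0 -5 0 1;-40 0 -5 0 1;-40 0 -5 0 1;-40 0 -3 0 1;0 0 0 0 1")

```text
clock: 14.3
tool_pos: [0.5166, 0.1126, 0.413]
ee_rot: [-90.0, 0.1, -89.5]
ft_force: [0.4, -1.1, -2.4]
width: 0.0265
```

```bash
python3 - <<'E'
from h import *
from plant import env
s=env.get_state();print(s["tool_pos"],s["ee_rot"],s["ft_force"],s["width"])
c=grab("scene","6");w=grab("wrist","6");crop(w,250,120,400,250,5,"pics/w6c.png");crop(c,340,100,480,260,4,"pics/s6c.png")
T=s["tool_pos"];
for q in (w,c): print(proj(q,[[T[0],T[1],T[2]-.1905],[T[0],T[1],T[2]-.2465],[.5169,.1022,.05],[.5205,.099,.068]]))
E
```

```text
[0.5166103  0.11264564 0.4129595 ] [-9.00244777e+01  6.65946430e-02 -8.95493599e+01] [ 0.39515757 -1.06319291 -2.41157363] 0.026528847900738638
[[322.6443926  236.60764381]
 [322.85029533 206.59863082]
 [323.28137931 183.31206217]
 [326.46464044 190.00374945]]
[[411.48533743 158.32092422]
 [407.36069089 181.43115224]
 [396.88408084 219.1809931 ]
 [395.40660031 212.84313644]]
```

View pics/w6c.png

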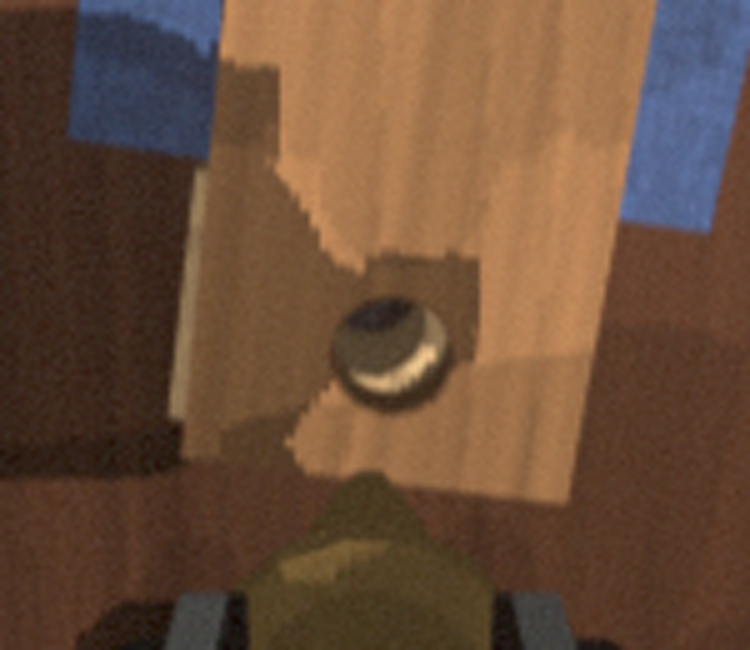

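View pics/s6c.png

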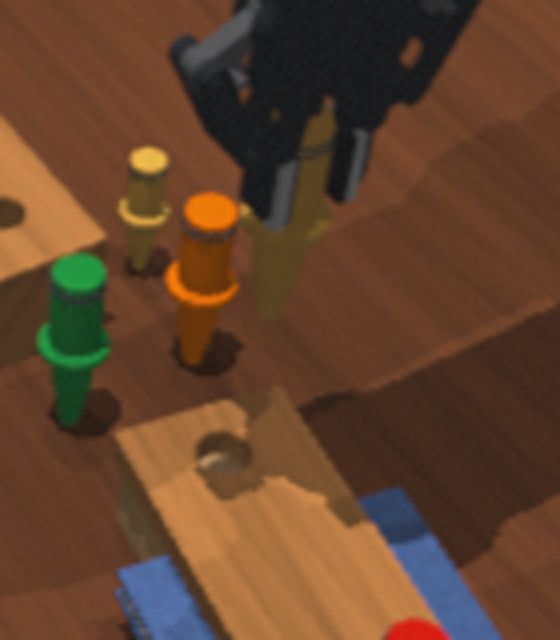

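Request:
play_rows(motion="0 0 0 0 1;0 0 0 0 1")

```text
clock: 14.6
tool_pos: [0.5174, 0.1062, 0.4129]
ee_rot: [-90.0, -0.0, -90.0]
ft_force: [0.5, 0.5, -3.6]
width: 0.0263
```

```bash
python3 - <<'E'
from h import *
from plant import env
s=env.get_state();print(s["tool_pos"],s["ee_rot"],s["ft_force"],s["width"])
c=grab("scene","7");w=grab("wrist","7");crop(w,270,150,370,260,7,"pics/w7c.png");crop(c,380,120,440,240,6,"pics/s7c.png")
T=s["tool_pos"];
for dy in (0,-.005,-.01):
  for q in (w,c): print(dy,proj(q,[[T[0],T[1]+dy,T[2]-.1905],[T[0],T[1]+dy,T[2]-.2465],[T[0],T[1]+dy+.005,T[2]-.2465],[.5169,.1022,.05],[.5205,.099,.068]]).round(1).tolist())
E
```

```text
[0.51743887 0.1062422  0.41294567] [-8.99886720e+01 -7.76639123e-03 -9.00419487e+01] [ 0.46656594  0.48381852 -3.59240048] 0.02625114019155448
0 [[323.0, 241.0], [323.1, 210.0], [323.1, 204.0], [322.8, 180.3], [326.0, 186.9]]
0 [[408.9, 156.2], [404.9, 179.3], [406.5, 181.1], [396.9, 219.2], [395.4, 212.8]]
-0.005 [[323.0, 248.6], [323.1, 216.0], [323.1, 210.0], [322.8, 180.3], [326.0, 186.9]]
-0.005 [[407.2, 154.4], [403.3, 177.5], [404.9, 179.3], [396.9, 219.2], [395.4, 212.8]]
-0.01 [[323.1, 256.0], [323.1, 221.9], [323.1, 216.0], [322.8, 180.3], [326.0, 186.9]]
-0.01 [[405.5, 152.6], [401.8, 175.8], [403.3, 177.5], [396.9, 219.2], [395.4, 212.8]]
```

View pics/w7c.png

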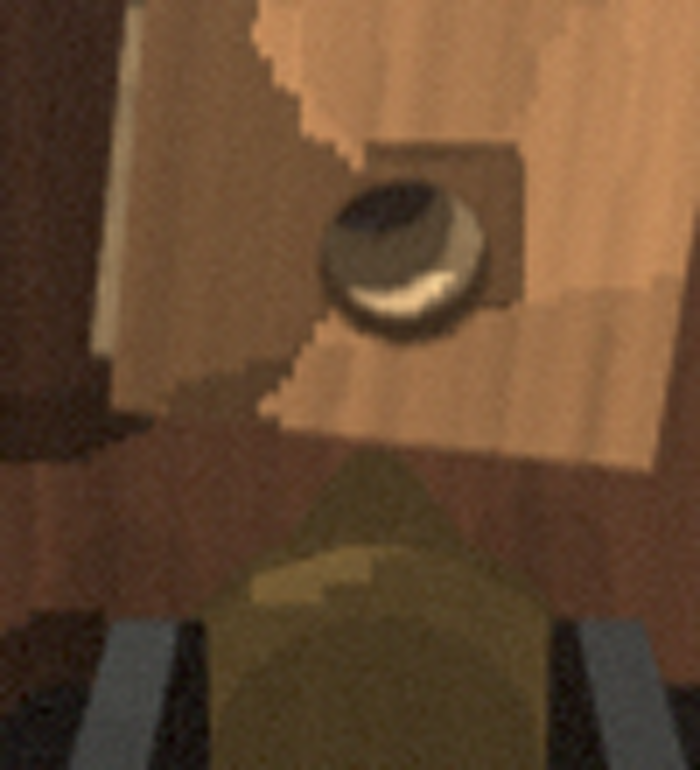

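View pics/s7c.png

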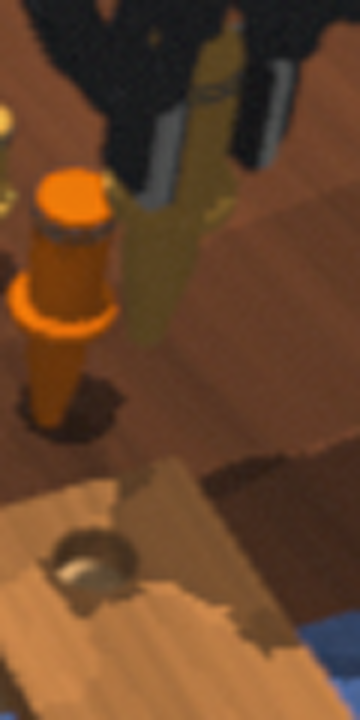

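```bash
python3 - <<'E'
from h import *
w=load("wrist7"); c=load("scene7");T=np.array([.5174,.1062,.413])
for nm,uv,z,off in (("collar far edge under",(322.9,228.3),T[2]-.1905,.019),("tip",(323.5,213.6),T[2]-.2465,.005)):
    for dz in (-.003,0,.003):
        p=plane(w,uv,z+dz); print(nm,dz,(p-T)[:2]*1000-[0,off*1000])
# same for drift in wrist2 : collar arc top at crop (330,503)/6, tip (322,450)/6
w=load("wrist2");T=np.array([.5375,.2613,.4118])
for nm,uv,z,off in (("D collar",(270+330/6,135+503/6),T[2]-.1905,.019),("D tip",(270+322/6,135+450/6),T[2]-.2465,.003)):
    p=plane(w,uv,z); print(nm,(p-T)[:2]*1000-[0,off*1000])
w=load("wrist7")
print("board hole",plane(w,(270+403/7,150+260/7),.068))
from scipy.optimize import least_squares
P=np.array([plane(w,(270+(u+.5)/7-.5,150+(v+.5)/7-.5),.05)[:2] for u,v in [(445,195),(450,220),(440,255),(425,275),(395,290),(360,288)]])
f=least_squares(lambda p:np.hypot(*(P-p).T)-.013,[.5169,.102]);print("bed",f.x,f.fun*1000)
E
```

```text
collar far edge under -0.003 [ -0.02091349 -11.94435442]
collar far edge under 0 [ -0.01278127 -10.67121848]
collar far edge under 0.003 [-4.64904417e-03 -9.39808255e+00]
tip -0.003 [ 0.33494375 -9.00939917]
tip 0 [ 0.33607399 -7.91143287]
tip 0.003 [ 0.33720422 -6.81346657]
D collar [ 1.14940505 -4.93488459]
D tip [ 0.38277242 -3.18693884]
board hole [0.52230246 0.09869885 0.068     ]
bed [0.516995   0.10182047] [-0.34358669 -0.05952284  0.04268187  0.31598716  0.16643644 -0.52926269]
```

Request:
play_rows(motion="-0.5 30 0 0 1;0 30 0 0 1;0 20 0 0 1;0 10 0 0 1;0 5 0 0 1;0 0 0 0 1;0 0 0 0 1;0 0 0 0 1", newtons=100)

```text
clock: 15.5
tool_pos: [0.5176, 0.1078, 0.3185]
ee_rot: [-89.9, 0.0, -89.9]
ft_force: [0.4, 0.2, -2.7]
width: 0.026
```

```bash
python3 - <<'E'
from h import *
from plant import env
s=env.get_state();print(s["tool_pos"],s["ee_rot"],s["ft_force"],s["width"])
c=grab("scene","8");w=grab("wrist","8");t=grab("top","8");crop(w,270,150,390,260,6,"pics/w8c.png");crop(c,365,150,450,260,6,"pics/s8c.png");crop(t,155,205,295,305,5,"pics/t8c.png")
E
```

```text
[0.51761357 0.10782771 0.31854028] [-8.99312975e+01  3.09141269e-02 -8.99411837e+01] [ 0.38451245  0.23067431 -2.70663957] 0.0260451482685587
```

View pics/w8c.png

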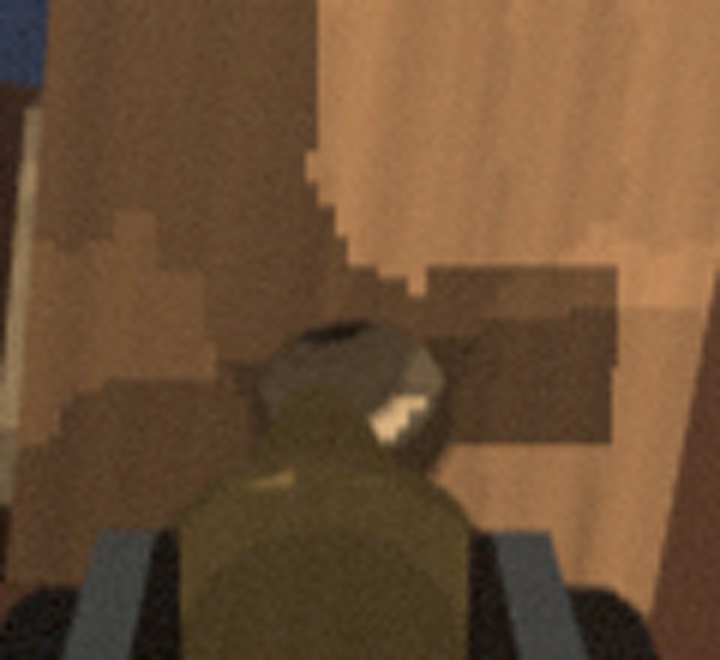

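View pics/s8c.png

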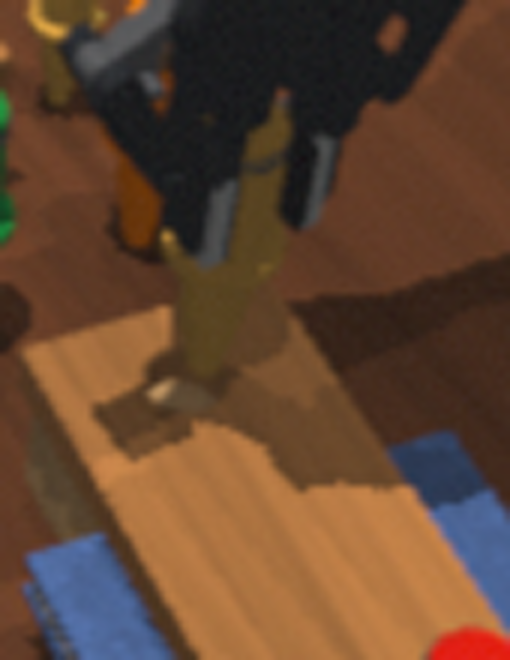

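Request:
play_rows(motion="0 4 0 0 1;0 4 0 0 1;0 4 0 0 1;0 0 0 0 1")

```text
clock: 16.05
tool_pos: [0.5172, 0.1078, 0.305]
ee_rot: [-90.1, -0.0, -89.9]
ft_force: [-0.1, -0.3, -2.1]
width: 0.0259
```

Request:
play_rows(motion="0 3 0 0 1;0 3 0 0 1;0 0 0 0 1")

```text
clock: 16.35
tool_pos: [0.5173, 0.1078, 0.2993]
ee_rot: [-90.0, -0.0, -89.9]
ft_force: [-0.1, 0.7, -2.1]
width: 0.0261
```

Request:
play_rows(motion="0 3 0 0 1;0 3 0 0 1;0 0 0 0 1")

```text
clock: 16.65
tool_pos: [0.5173, 0.1078, 0.2933]
ee_rot: [-90.0, -0.0, -89.9]
ft_force: [0.5, -0.2, -2.3]
width: 0.0265
```

Request:
play_rows(motion="0 2 0 0 1;0 2 0 0 1;0 0 0 0 1")

```text
clock: 16.95
tool_pos: [0.5175, 0.1078, 0.2895]
ee_rot: [-90.0, -0.0, -89.9]
ft_force: [1.0, -0.6, -2.7]
width: 0.0265
```

Request:
play_rows(motion="0 2 0 0 1;0 2 0 0 1;0 0 0 0 1")

```text
clock: 17.25
tool_pos: [0.5173, 0.1078, 0.2855]
ee_rot: [-90.0, -0.0, -89.9]
ft_force: [1.5, -0.2, -3.1]
width: 0.0259
```

Request:
play_rows(motion="0 4 0 0 1;0 4 0 0 1;0 0 0 0 1")

```text
clock: 17.55
tool_pos: [0.5171, 0.1078, 0.277]
ee_rot: [-90.1, -0.0, -89.9]
ft_force: [0.8, 0.4, -2.9]
width: 0.0261
```

Request:
play_rows(motion="0 4 0 0 1;0 4 0 0 1;0 4 0 0 1;0 0 0 0 1")

```text
clock: 17.95
tool_pos: [0.5172, 0.1078, 0.2651]
ee_rot: [-90.0, -0.0, -89.9]
ft_force: [-0.3, 0.5, -2.3]
width: 0.0261
```

Request:
play_rows(motion="0 3 0 0 1;0 2 0 0 1;0 0 0 0 1")

```text
clock: 18.25
tool_pos: [0.5173, 0.1078, 0.2605]
ee_rot: [-90.0, -0.0, -89.9]
ft_force: [-1.0, 0.1, -2.7]
width: 0.026
```

Request:
play_rows(motion="0 2 0 0 1;0 0 0 0 1")

```text
clock: 18.45
tool_pos: [0.5173, 0.1078, 0.2586]
ee_rot: [-90.0, -0.0, -89.9]
ft_force: [-0.7, 0.6, -2.3]
width: 0.0262
```

Request:
play_rows(motion="0 1 0 0 1;0 0 0 0 1")

```text
clock: 18.65
tool_pos: [0.5173, 0.1078, 0.2576]
ee_rot: [-90.0, -0.0, -89.9]
ft_force: [-0.9, -0.2, -3.1]
width: 0.0263
```

Request:
play_rows(motion="0 1 0 0 1;0 0 0 0 1")

```text
clock: 18.85
tool_pos: [0.5174, 0.1078, 0.2567]
ee_rot: [-90.0, -0.0, -89.9]
ft_force: [0.7, -0.6, -2.7]
width: 0.0263
```

Request:
play_rows(motion="0 1 0 0 1;0 0 0 0 1")

```text
clock: 19.05
tool_pos: [0.5175, 0.1077, 0.2565]
ee_rot: [-90.0, 0.0, -90.0]
ft_force: [-8.1, -0.8, 20.2]
width: 0.0259
```

Request:
play_rows(motion="0 -1 0 0 1;0 0 0 0 0.5;0 0 0 0 0;0 0 0 0 0;0 0 0 0 0;0 -20 0 0 0;0 -40 0 0 0;0 -45 0 0 0;0 -45 0 0 0")

```text
clock: 19.95
tool_pos: [0.5171, 0.1076, 0.4082]
ee_rot: [-90.0, -0.0, -90.0]
ft_force: [0.7, 0.5, -0.1]
width: 0.0856
```

Request:
play_rows(motion="40 0 -10 0 0;45 0 -10 0 0;45 0 -10 0 0;45 0 -10 0 0;0 0 0 0 0;0 0 0 0 0")

```text
clock: 20.55
tool_pos: [0.4773, -0.068, 0.4068]
ee_rot: [-90.0, 0.0, -90.1]
ft_force: [0.2, 1.0, -0.6]
width: 0.0853
```

```bash
python3 - <<'E'
from h import *
from plant import env
s=env.get_state();print(s["tool_pos"],s["ft_force"])
c=grab("scene","9");t=grab("top","9");crop(c,360,165,490,320,4,"pics/s9c.png");crop(t,155,205,295,305,5,"pics/t9c.png")
E
```

```text
[ 0.47733439 -0.067951    0.40683019] [ 0.2324248   0.97308807 -0.5988318 ]
```

View pics/s9c.png

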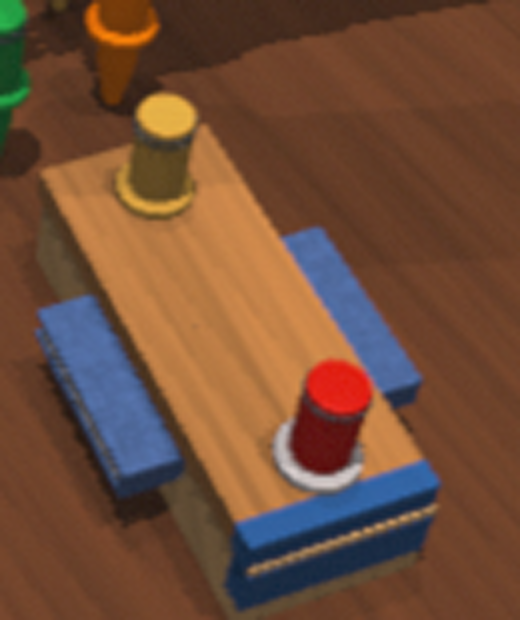

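View pics/t9c.png

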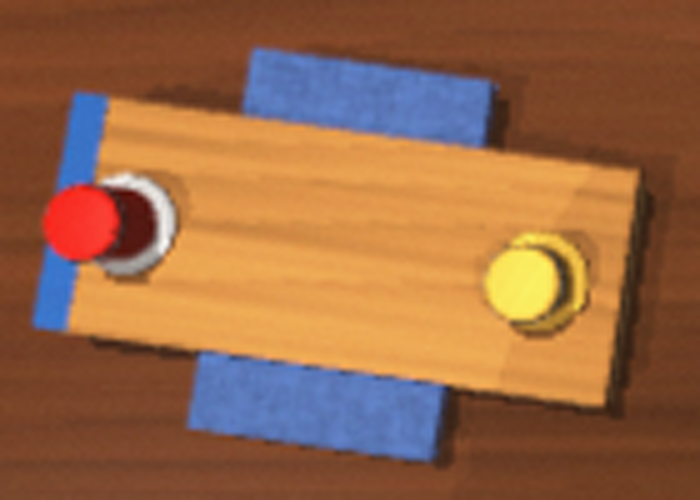

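View pics/scene9.png

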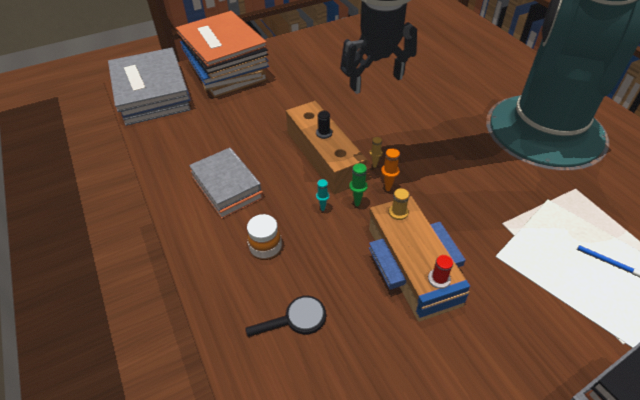

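```bash
python3 -c "
from plant import env
print(env.finish_job())"
```

```text
the job is handed in; nothing more can be done
None
```

The book press is closed. The red drift pin is home in the blue-end hole and drew the board into line. The brass bolt is home in the other hole, and I handed the job in at about 20.6 s of the 61 s. The hand-in gives no verdict, so the points below are my own checks.

- **Seating:** Each pin pushed back firmly only at the expected collar-down height, at about 33 N for the drift and 20 N for the bolt. Neither pin met noticeable resistance on the way in.
- **Last pictures:** In the final scene and top views both collars sit flat on the board and both pins look upright. The strip of pale bed that showed along the board's long side is gone. I judged this by eye and did not measure final positions.
- **Other items:** The punch is still in the rack. The jar, books, loupe and look-alike pins look unmoved, and the gripper is clear of everything.
- **Disagreements:** Camera estimates differed by 1 to 3 mm, mainly along y. I gripped the bolt about 5 mm off-centre along y because the arm had stopped a few millimetres from where I thought it was. I allowed for that when lining it up, and it went in freely.

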